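# Seat the porcelain filter cup in the filtration stand

### The job

Take the white porcelain filter cup with the tapered foot (not the straight-sided pot beside it) and nest it upright in the tapered rubber collar on top of the steel filtration stand. Let it centre itself, then press it straight down until the sliding collar reaches its hidden stop and pushes back with about 12 N (at least 9, never more than 18) for about one second so that the taper seals, and let go, leaving it sitting square and centred in the collar. Leave the other vessels where they stand.

Things in the scene. Friction and masses are not known exactly. Their poses are not given: they have to be found in the camera images.
- cup: White porcelain filter cup, loose, 75 mm tall, 0.13 to 0.25 kg: flat foot 32 mm across, conical over the lowest 24 mm, above that straight, 54 mm across outside, wall 4 mm, open at the rim, with a fixed filter disc as inner floor 24 mm above the foot. Origin: centre of the foot's underside, z up its axis. It and the straight pot may have changed places.
- straight_pot: Bystander: white porcelain pot with straight sides from bottom to rim, 54 mm across, 75 mm tall; does not fit the collar. Origin: centre of its underside.
- stand: Filtration stand bolted to the bench: round steel base 130 mm across, 50 mm tall; on it an aluminium neck 88 mm across (72 inside) up to 95 mm, holding a sprung black rubber collar (see neck_rim). A brass hose stub sticks out 19 mm at its +y side, 25 mm up. Origin: centre of the base's underside, on the axis of neck and collar; z up.
- neck_rim (a point): Stand's axis at the neck's rim, 95 mm up. The coaxial rubber collar, 69 mm across, has a conical hole like the cup's foot: 51 mm wide at its edge, 38 mm 14 mm lower, open below. Edge at the start 7 to 37 mm above this point (cup's foot then meets it at 81 to 112 mm). Pushed with some 5 N it slides down 0 to 18 mm and stays, then meets a stop with a spring, 8 N per mm. None of this is reported.
- amber_bottle: Bystander: amber glass bottle with black cap, 48 mm across, 83 mm tall. Origin: centre of its underside.
- dropper_bottle: Bystander: small amber bottle with black rubber dropper, 36 mm across, 87 mm tall. Origin: centre of its underside.
Not all that is in view belongs to the job. Leave any blue or yellow look-alike of the cup alone.

How it is judged:
By the outcome, as a careful person would: the job done as asked, in the order asked, and still so for the second after the job is handed in, with the robot touching nothing.
It also fails if it takes over 64 s, if anything falls off the work surface, if the arm or the gripper's body presses on something with over 40 N, if the wrist force passes 120 N, or if a joint passes its speed limit or range.

### The arm

A 7-joint arm with a two-finger parallel gripper is mounted at the origin on the work surface. World frame = base frame: x ahead of the robot, y to its left, z up, the work surface at z = 0. Lengths are in m, angles in rad, forces in N, time in s.
With the tool pointing down it reaches from about 0.4 to 0.875 m from the base axis. Payload 4.4 kg.
Tool frame: the origin (TCP) lies midway between the tips of the shut fingers; the grasp point (between the pads) lies 19 mm behind it (robot.grasp_offset is the distance from the TCP to the grasp point, in m); z points along the fingers, y is the line along which they close (so a half turn about z gives the same grasp; the last joint's range is limited). The gripper opens to 85 mm and grips with 20 to 120 N. Pads are 22 mm wide; open, the fingers measure 114 mm over their backs; the gripper's body (76 mm by 85 mm) begins 54 mm behind the grasp point. The pads swing forward as they close: fully open they stand 13 mm farther back than shut.
Start: joints at [1.042, 0.628, 0.038, 1.517, -0.027, 0.996, -0.02], TCP at [0.29, -0.582, 0.231] pointing down, gripper open.
Joint ranges: [-3.06, 3.06], [-0.37, 2.12], [-1.25, 1.32], [0.18, 2.47], [-1.1, 4.24], [0.23, 1.98], [-2.94, 2.94]. Speed limits (rad/s): [2.57, 2.57, 3.14, 3.14, 3.14, 3.14, 3.14].

### API

Orientations are given as a unit quaternion [w, x, y, z].
In Python, from bench import robot gives the robot as it stands.
- The arm moves only by the shell command python3 -m inch 'ROWS' [OPENING]. ROWS is JSON, a list of rows, each a list of 6 numbers: the shift along the tool's x, y, z in m, then the turn, a rotation vector about the tool's x, y, z in degrees. A call has 1 to 5 rows; each row is the pose to reach, as a shift and turn from the pose commanded when the call began, along the tool's axes at that moment; what a row does not reach only later rows make up. A row lasts 1/12 s, in which the tool goes at most 41.7 mm and 7.16 degrees, less where a joint would pass 70% of its speed; a pose out of reach is approached as far as the arm can. A call with a gripper value outside its range is refused whole. OPENING is the finger opening in m, from 0 to 0.0854, set as the call begins (- or left out, the last holds). The fingers move at their own pace and stop on an object; the grip force is fixed at half the most. Time passes only in rows, so rows that repeat a pose let the fingers close. It gives the time, the measured TCP pose, the force, the opening and the grip force at its end, in the units of the state.
- robot.get_obs(): the state, without advancing time (a new reading comes with each control period).
- robot.read_camera(name): name is "scene" or "top" or "wrist"; returns (picture, depth): 384x512x3 uint8, red, green, blue; 384x512 float32, m along the optical axis (not along the pixel's ray), 0 where there is no reading.
- robot.camera_info(name): a dict with "camera_matrix" (3x3 intrinsics, pixels), "R" (3x3) and "t" (3): a world point X has camera coordinates R X + t. Camera axes: x right, y down, z forward; pixel columns grow to the right and rows downward; lengths in m; the calibration is good to about 2 mm. A picture is of the moment at which its call begins: read the wrist's pose just before it. camera_info takes no time and is no camera call; for the wrist camera it gives the pose at the moment of the call.
- robot.finish_job(): hands the job in; it is judged then, once.
Trained networks look in the newest picture that a camera, given by its name, has taken for a name from the list of things; names that differ only in an ending like _2 or _b are one class to them, and where a whole thing is asked for, a point or a joint stands for the part that bears it (a point fixed in the world has none). Each returns a list of dicts, best first, with "score" (0 to 1); they miss things now and then, are a little off and sometimes report something else, mostly with a low value. They report only what shows in the picture. A call takes as long as a camera call. They do not tell look-alikes from the thing itself.
- robot.boxes_of(camera, label): "bbox" ([left, top, width, height] in pixels, round what is visible of it).
- robot.masks_of(camera, label): "pixels" (384x512 bool, what is visible of it) and "bbox" ([left, top, width, height] in pixels, round what is visible of it).
The state is a dict: "t": time; "q": joint angles; "dq": joint speeds; "effort": joint torques, N m; "position": TCP position; "tool_rot": TCP orientation; "wrist_force": force on the tool from outside, world axes, zero at the start; "ft_torque": the same for the moment, N m; "finger_gap": finger opening in m; "grip_force": force on a finger pad.
Only numpy, scipy, OpenCV 4.12 (cv2) and the standard library are available. Lean on these libraries where they do the work, as an engineer would, in place of code of your own. Each camera call takes 0.05 s, during which the arm holds its last target. There are 200 camera calls.

## Working session

There is one attempt and no reset: what is moved stays moved. The work goes in short steps, Python scripts to look and compute and a shell command to move; the robot and the scene stay as the last step left them, time stands still between calls to the robot, and variables do not carry over. Pictures are saved under pics/ and viewed, at most 10 in all, crops included, and the job is handed in when it is done.

```bash
mkdir -p pics; cat > h.py <<'E'
import numpy as np,cv2
from bench import robot
def shot(c):
    i=robot.camera_info(c); p,d=robot.read_camera(c); return p,d,i
def world(d,i,m):
    v,u=np.nonzero(m&(d>0)); z=d[v,u]
    K=i["camera_matrix"]; P=np.linalg.inv(K)@np.array([u*z,v*z,z])
    return (np.array(i["R"]).T@(P-np.array(i["t"]).reshape(3,1))).T
def save(p,n): cv2.imwrite("pics/"+n,cv2.cvtColor(p,cv2.COLOR_RGB2BGR))
E
python3 - <<'E'
from h import *
o=robot.get_obs(); print(o["t"],o["position"],o["tool_rot"],o["finger_gap"])
ims=[]
for c in ("scene","top"):
    p,d,i=shot(c); ims.append(p)
    for l in ("cup","straight_pot","stand","amber_bottle","dropper_bottle"):
        for r in robot.masks_of(c,l)[:4]:
            if r["score"]<.2: continue
            w=world(d,i,r["pixels"]); print(c,l,round(r["score"],2),np.round(r["bbox"]),np.round(np.median(w,0),3),np.round(np.percentile(w,3,0),3),np.round(np.percentile(w,97,0),3))
save(cv2.resize(np.vstack(ims),(448,600)) if 0 else ims[0],"s.png"); save(ims[1],"t.png")
E
```

```text
0.0 [ 0.28991428 -0.58103154  0.23037415] [-9.47529478e-04  9.73351100e-01  2.29317857e-01 -2.41154498e-04] 0.08542574513494411
scene cup 0.88 [335. 157.  22.  28.] [0.576 0.366 0.055] [0.54  0.348 0.013] [0.59  0.398 0.075]
scene cup 0.87 [300. 156.  22.  35.] [0.562 0.272 0.054] [0.524 0.253 0.006] [0.575 0.302 0.075]
scene cup 0.59 [276. 165.  21.  37.] [0.576 0.184 0.053] [0.46  0.162 0.   ] [0.59  0.22  0.076]
scene straight_pot 0.82 [218. 162.  19.  36.] [0.487 0.054 0.051] [0.444 0.032 0.006] [0.495 0.08  0.075]
scene stand 0.97 [124. 172.  64.  73.] [ 0.567 -0.171  0.053] [ 0.508 -0.224  0.009] [ 0.596 -0.112  0.124]
scene amber_bottle 0.86 [271. 213.  20.  32.] [0.706 0.091 0.047] [0.686 0.075 0.006] [0.719 0.114 0.083]
scene dropper_bottle 0.63 [208. 233.  18.  38.] [ 0.712 -0.065  0.037] [ 0.646 -0.08  -0.   ] [ 0.721 -0.033  0.081]
top cup 0.93 [188. 196.  22.  26.] [0.564 0.192 0.029] [0.539 0.164 0.025] [0.586 0.212 0.077]
top cup 0.9 [ 90. 191.  35.  28.] [0.565 0.382 0.048] [0.541 0.349 0.025] [0.586 0.399 0.077]
top cup 0.73 [139. 199.  31.  29.] [0.549 0.285 0.043] [0.525 0.254 0.025] [0.572 0.303 0.077]
top straight_pot 0.94 [249. 242.  27.  27.] [0.466 0.058 0.008] [0.446 0.037 0.004] [0.492 0.082 0.077]
top stand 0.74 [330. 192.  69.  63.] [ 0.532 -0.147  0.052] [ 0.477 -0.21   0.01 ] [ 0.589 -0.102  0.125]
top amber_bottle 0.66 [231. 136.  25.  24.] [0.687 0.1   0.053] [0.671 0.079 0.023] [0.708 0.121 0.085]
top dropper_bottle 0.5 [306. 138.  20.  21.] [ 0.697 -0.057  0.041] [ 0.686 -0.076  0.005] [ 0.712 -0.044  0.085]
```

View pics/s.png

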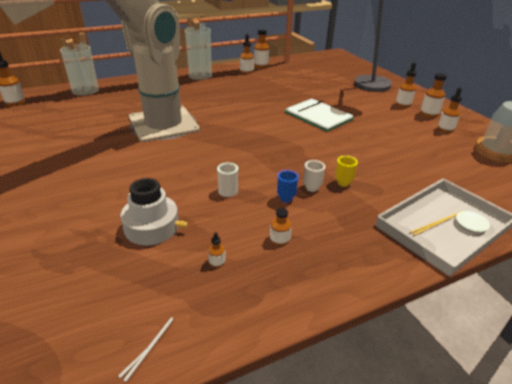

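View pics/t.png

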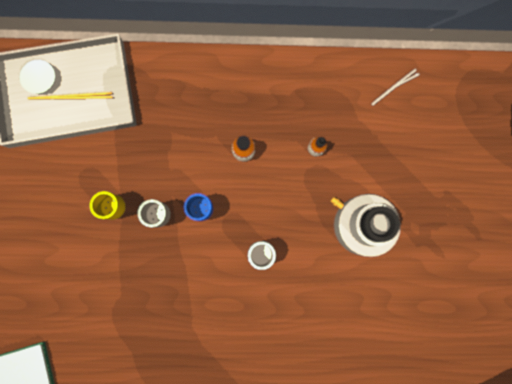

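Candidates: white vessel at scene (314,175)/top (153,213), white vessel at scene (228,180)/top (262,256), plus blue and yellow look-alikes. The first has its inner floor at about 25 mm (the filter disc), while the second's floor is at 8 mm (straight pot). I'll confirm this with a crop.

```bash
python3 - <<'E'
from h import *
from scipy.optimize import least_squares
p,d,i=shot("scene"); save(cv2.resize(p[145:205,205:365],None,fx=4.5,fy=4.5,interpolation=cv2.INTER_CUBIC),"c.png")
def fit(P,r=None):
    if r: return least_squares(lambda c:np.hypot(*(P-c[:2]).T)-r,P.mean(0),loss="soft_l1",f_scale=.001).x
    f=lambda c:np.hypot(*(P-c[:2]).T)-c[2]
    return least_squares(f,[*P.mean(0),.03],loss="soft_l1",f_scale=.002).x
for c in ("top","scene"):
    if c=="top": p,d,i=shot(c)
    else: p,d,i=shot("scene")
    W=world(d,i,d>0)
    def near(x,y,r,z0,z1): 
        return W[(np.hypot(W[:,0]-x,W[:,1]-y)<r)&(W[:,2]>z0)&(W[:,2]<z1)]
    for n,x,y in (("cup",.549,.279),("pot",.468,.059),("blue",.562,.19),("yel",.562,.372)):
        P=near(x,y,.035,.068,.085); print(c,n,len(P),np.round(fit(P[:,:2]),4),np.round(np.median(P[:,2]),4))
    S=near(.535,-.165,.085,.1,.2); print(c,"collar",len(S),fit(S[:,:2]).round(4),np.percentile(S[:,2],[5,50,90,98]).round(4))
    for a,b in((.045,.056),(.088,.1)):
        S=near(.535,-.165,.09,a,b); print(c,"lvl",a,len(S),fit(S[:,:2]).round(4),S.min(0).round(3),S.max(0).round(3))
E
```

```text
top cup 199 [0.5488 0.2793 0.0247] 0.0753
top pot 167 [0.4687 0.0596 0.0247] 0.0753
top blue 175 [0.563  0.1889 0.0246] 0.0754
top yel 220 [0.5637 0.375  0.0247] 0.0753
top collar 815 [ 0.5327 -0.1625  0.0284] [0.1089 0.1222 0.1248 0.1259]
top lvl 0.045 1590 [ 0.5322 -0.1592  0.0513] [ 0.468 -0.23   0.045] [ 0.597 -0.101  0.056]
top lvl 0.088 339 [ 0.5332 -0.1667  0.0394] [ 0.492 -0.195  0.088] [ 0.575 -0.123  0.1  ]
scene cup 124 [0.5497 0.2779 0.0248] 0.0734
scene pot 131 [0.4693 0.0578 0.0248] 0.0729
scene blue 133 [0.5639 0.1875 0.025 ] 0.0734
scene yel 114 [0.5642 0.3739 0.0248] 0.0732
scene collar 635 [ 0.538  -0.1676  0.0286] [0.1021 0.1179 0.1239 0.1248]
scene lvl 0.045 750 [ 0.5316 -0.1667  0.0561] [ 0.486 -0.231  0.045] [ 0.599 -0.103  0.056]
scene lvl 0.088 324 [ 0.538  -0.1676  0.0349] [ 0.503 -0.209  0.088] [ 0.575 -0.125  0.1  ]
```

View pics/c.png

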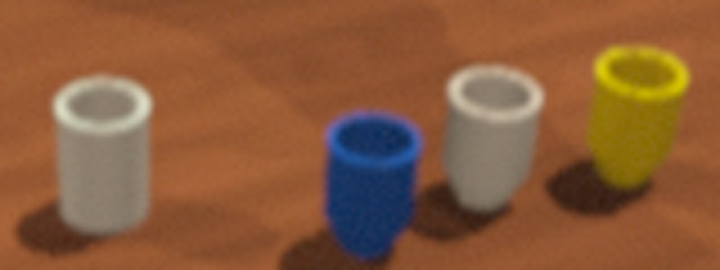

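The crop confirms it. The tapered white cup is at crop (493,140), i.e. scene (314,175), between blue and yellow. The straight-sided pot is at crop (103,155). I'm moving towards the cup.

```bash

python3 -m inch '[[0.0274,-0.0291,0,0,0,0],[0.0548,-0.0583,0,0,0,0],[0.0822,-0.0874,0,0,0,0],[0.1096,-0.1166,0,0,0,0],[0.137,-0.1457,0,0,0,0]]' 0.0854
python3 -m inch '[[0.0274,-0.0291,0,0,0,0],[0.0548,-0.0583,0,0,0,0],[0.0822,-0.0874,0,0,0,0],[0.1096,-0.1166,0,0,0,0],[0.137,-0.1457,0,0,0,0]]'
python3 -m inch '[[0.0274,-0.0291,0,0,0,0],[0.0548,-0.0583,0,0,0,0],[0.0822,-0.0874,0,0,0,0],[0.1096,-0.1166,0,0,0,0],[0.137,-0.1457,0,0,0,0]]'
python3 -m inch '[[0,0,0,0,0,-7],[0,0,0,0,0,-14],[0,0,0,0,0,-21],[0,0,0,0,0,-28],[0,0,0,0,0,-35]]'
python3 -m inch '[[0,0,0,0,0,-7],[0,0,0,0,0,-14],[0,0,0,0,0,-21],[0,0,0,0,0,-28],[0,0,0,0,0,-28.5]]'
python3 -c "
from h import *
o=robot.get_obs();print(o['q'],o['tool_rot'],o['position'])"
```

```text
t: 1.17
position: [0.348, -0.3884, 0.2315]
tool_rot: [0.0, 0.973, 0.229, 0.0]
wrist_force: [1.0, 0.4, -0.4]
finger_gap: 0.0854
grip_force: 0.0
t: 1.58
position: [0.4057, -0.1968, 0.2317]
tool_rot: [0.0, 0.973, 0.229, 0.0]
wrist_force: [1.8, 0.2, 0.8]
finger_gap: 0.0856
grip_force: 0.0
t: 2.0
position: [0.4632, -0.0051, 0.2317]
tool_rot: [0.0, 0.973, 0.229, 0.0]
wrist_force: [1.3, -0.9, -0.0]
finger_gap: 0.0853
grip_force: 0.0
t: 2.42
position: [0.463, -0.0068, 0.2315]
tool_rot: [0.0, 0.858, 0.514, 0.0]
wrist_force: [-0.1, 0.3, -0.2]
finger_gap: 0.0854
grip_force: 0.0
t: 2.83
position: [0.463, -0.0071, 0.2315]
tool_rot: [0.0, 0.706, 0.708, 0.0]
wrist_force: [-0.3, -1.0, 0.1]
finger_gap: 0.0855
grip_force: 0.0
[ 0.20022751  0.37850282 -0.33057569  2.01204242  0.17168226  0.776693
 -0.22807388] [7.33241575e-05 7.05914908e-01 7.08296601e-01 2.50347401e-04] [ 0.46300299 -0.00709508  0.23147022]
```

```bash

python3 -m inch '[[0.04,0.012,0,0,0,0],[0.08,0.024,0,0,0,0],[0.12,0.036,0,0,0,0],[0.16,0.048,0,0,0,0],[0.2,0.06,0,0,0,0]]'
python3 -m inch '[[0.04,0.012,0,0,0,0],[0.08,0.024,0,0,0,0],[0.086,0.026,0,0,0,0],[0.086,0.026,0,0,0,0],[0.086,0.026,0,0,0,0]]'
python3 - <<'E'
from h import *
print(robot.get_obs()['position'])
p,d,i=shot("wrist"); save(p,"w.png"); print(-i["R"].T@i["t"].ravel(), i["R"][2])
W=world(d,i,d>0)
for z in ((.065,.085),(.02,.03)):
    P=W[(np.hypot(W[:,0]-.549,W[:,1]-.279)<.04)&(W[:,2]>z[0])&(W[:,2]<z[1])]; print(len(P),np.round(np.percentile(P,[1,99],0),4), cv2.minEnclosingCircle(P[:,:2].astype(np.float32)))
E
```

```text
t: 3.25
position: [0.5231, 0.1943, 0.2315]
tool_rot: [0.0, 0.708, 0.706, 0.0]
wrist_force: [0.8, 0.2, 0.6]
finger_gap: 0.0857
grip_force: 0.0
t: 3.67
position: [0.5483, 0.2783, 0.2308]
tool_rot: [0.0, 0.707, 0.707, -0.001]
wrist_force: [-0.2, -0.9, -0.5]
finger_gap: 0.0854
grip_force: 0.0
[0.54827035 0.27831657 0.23084155]
[0.54778248 0.35770025 0.37362956] [-3.81220534e-04 -3.07743787e-01 -9.51469188e-01]
959 [[0.523  0.2546 0.0654]
 [0.5746 0.3071 0.0769]] ((0.548850417137146, 0.2803727090358734), 0.02725372649729252)
1183 [[0.5276 0.2582 0.0247]
 [0.5703 0.3061 0.0296]] ((0.5485769510269165, 0.2828958332538605), 0.02562389150261879)
```

View pics/w.png

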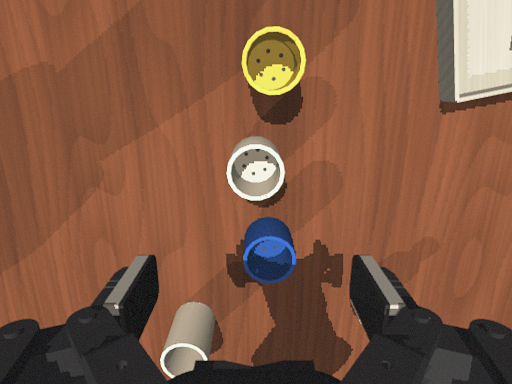

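The view shows the perforated tapered cup at (256,170), blue at (270,250) and yellow at (273,60). Descending with the fingers along world x, clear of both neighbours.

```bash

python3 -m inch '[[0.002,0.0005,0.035,0,0,0],[0.002,0.0005,0.07,0,0,0],[0.002,0.0005,0.105,0,0,0],[0.002,0.0005,0.14,0,0,0],[0.002,0.0005,0.16,0,0,0]]'
python3 -m inch '[[0,0,0.015,0,0,0],[0,0,0.028,0,0,0],[0,0,0.035,0,0,0],[0,0,0.035,0,0,0],[0,0,0.035,0,0,0]]'
python3 -m inch '[[0,0,0,0,0,0],[0,0,0,0,0,0],[0,0,0,0,0,0],[0,0,0,0,0,0],[0,0,0,0,0,0]]' 0.045
python3 -m inch '[[0,0,0,0,0,0],[0,0,0,0,0,0],[0,0,0,0,0,0],[0,0,0,0,0,0],[0,0,0,0,0,0]]'
```

```text
t: 4.13
position: [0.5477, 0.2765, 0.0681]
tool_rot: [0.0, 0.708, 0.706, -0.003]
wrist_force: [-0.5, 0.6, 0.6]
finger_gap: 0.086
grip_force: 0.0
t: 4.55
position: [0.5496, 0.2801, 0.0369]
tool_rot: [0.0, 0.707, 0.707, 0.0]
wrist_force: [-0.2, 0.3, -0.6]
finger_gap: 0.0853
grip_force: 0.0
t: 4.97
position: [0.5498, 0.2809, 0.0378]
tool_rot: [0.0, 0.707, 0.707, 0.001]
wrist_force: [-0.8, -1.1, 5.4]
finger_gap: 0.0529
grip_force: 62.5
t: 5.38
position: [0.5498, 0.2809, 0.0378]
tool_rot: [0.0, 0.707, 0.707, 0.001]
wrist_force: [-1.0, -0.3, 6.0]
finger_gap: 0.0533
grip_force: 62.5
```

```bash

python3 -m inch '[[0,0,-0.02,0,0,0],[0,0,-0.05,0,0,0],[0,0,-0.09,0,0,0],[0,0,-0.13,0,0,0],[0,0,-0.165,0,0,0]]'
python3 -m inch '[[0,0,-0.01,0,0,0],[0,0,-0.01,0,0,0],[0,0,-0.01,0,0,0],[0,0,-0.01,0,0,0]]'
python3 -m inch '[[-0.03,-0.001,0,0,0,0],[-0.065,-0.002,0,0,0,0],[-0.1,-0.003,0,0,0,0],[-0.135,-0.005,0,0,0,0],[-0.17,-0.007,0,0,0,0]]'
python3 -m inch '[[-0.035,-0.001,0,0,0,0],[-0.07,-0.002,0,0,0,0],[-0.105,-0.003,0,0,0,0],[-0.13,-0.004,0,0,0,0],[-0.145,-0.005,0,0,0,0]]'
python3 -m inch '[[0,0,0,0,0,0],[0,0,0,0,0,0]]'
python3 - <<'E'
from h import *
o=robot.get_obs(); print(o['position'],o['wrist_force'])
p,d,i=shot("wrist"); save(p,"w2.png")
W=world(d,i,d>0)
def circ(n,x,y,r,a,b):
    P=W[(np.hypot(W[:,0]-x,W[:,1]-y)<r)&(W[:,2]>a)&(W[:,2]<b)]; 
    if len(P)>20: print(n,len(P),np.round(np.percentile(P,[1,50,99],0),4).tolist(), cv2.minEnclosingCircle(P[:,:2].astype(np.float32)))
circ("collar",.533,-.165,.05,.115,.135);circ("neck",.533,-.165,.05,.09,.1);circ("base",.533,-.165,.075,.045,.055)
T=o['position'];circ("cuprim",T[0],T[1],.035,T[2]+.03,T[2]+.045)
E
```

```text
t: 5.8
position: [0.549, 0.2806, 0.2039]
tool_rot: [0.0, 0.707, 0.707, 0.0]
wrist_force: [0.3, 0.0, -1.8]
finger_gap: 0.0531
grip_force: 63.9
t: 6.13
position: [0.5478, 0.2795, 0.2092]
tool_rot: [-0.0, 0.707, 0.707, -0.002]
wrist_force: [-0.2, -0.1, -3.0]
finger_gap: 0.0532
grip_force: 63.9
t: 6.55
position: [0.5404, 0.1086, 0.2088]
tool_rot: [-0.001, 0.707, 0.707, -0.002]
wrist_force: [1.2, 0.1, -3.1]
finger_gap: 0.0534
grip_force: 63.9
t: 6.97
position: [0.5352, -0.0392, 0.2088]
tool_rot: [-0.001, 0.709, 0.706, -0.003]
wrist_force: [-0.3, 0.7, -2.0]
finger_gap: 0.0533
grip_force: 63.9
t: 7.13
position: [0.536, -0.0352, 0.2094]
tool_rot: [-0.002, 0.708, 0.706, -0.001]
wrist_force: [-0.0, 0.4, -2.3]
finger_gap: 0.0534
grip_force: 63.9
[ 0.53595382 -0.03518043  0.20942033] [-0.03994528  0.38874946 -2.3033509 ]
collar 70 [[0.5016, -0.1905, 0.1192], [0.5294, -0.1813, 0.1229], [0.5612, -0.1748, 0.1249]] ((0.5316346883773804, -0.17893482744693756), 0.030237622559070587)
cuprim 8187 [[0.5043, -0.0605, 0.2396], [0.5353, -0.031, 0.2464], [0.5673, -0.0087, 0.2528]] ((0.5358850359916687, -0.029514776542782784), 0.033631786704063416)
```

View pics/w2.png

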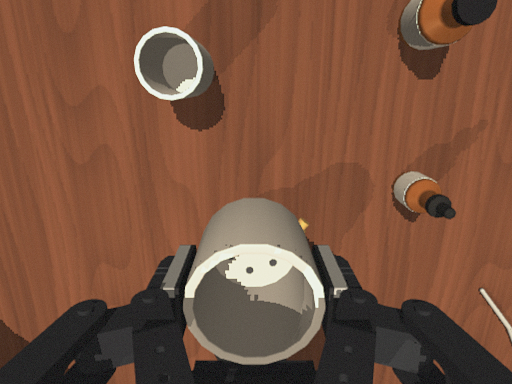

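The cup is held upright in the fingers, with its rim around (255,300). It hides the stand from this side, so I'll pass over the stand to see it from the far side.

```bash

python3 -m inch '[[-0.025,0,0,0,0,0],[-0.055,0,0,0,0,0],[-0.085,0,0,0,0,0],[-0.115,0,0,0,0,0],[-0.145,0,0,0,0,0]]'
python3 -m inch '[[-0.03,0,0,0,0,0],[-0.06,0,0,0,0,0],[-0.085,0,0,0,0,0],[-0.105,0,0,0,0,0],[-0.115,0,0,0,0,0]]'
python3 -m inch '[[0,0,0,0,0,0],[0,0,0,0,0,0],[0,0,0,0,0,0]]'
python3 - <<'E'
from h import *
o=robot.get_obs(); print(o['position'],o['wrist_force'])
p,d,i=shot("wrist"); save(p,"w3.png")
W=world(d,i,d>0)
def circ(n,x,y,r,a,b):
    P=W[(np.hypot(W[:,0]-x,W[:,1]-y)<r)&(W[:,2]>a)&(W[:,2]<b)]; 
    if len(P)>20: print(n,len(P),np.round(np.percentile(P,[1,50,99],0),4).tolist(), cv2.minEnclosingCircle(P[:,:2].astype(np.float32)))
circ("collar",.533,-.165,.045,.119,.135);circ("neck",.533,-.165,.05,.092,.098);circ("base",.533,-.165,.075,.047,.053)
T=o['position'];circ("cuprim",T[0],T[1],.029,T[2]+.035,T[2]+.04)
E
```

```text
t: 7.6
position: [0.5375, -0.1782, 0.2106]
tool_rot: [-0.001, 0.706, 0.709, 0.0]
wrist_force: [1.4, -0.3, -2.9]
finger_gap: 0.0532
grip_force: 63.9
t: 8.02
position: [0.5372, -0.296, 0.2102]
tool_rot: [-0.0, 0.707, 0.707, -0.0]
wrist_force: [0.3, -0.3, -2.6]
finger_gap: 0.0529
grip_force: 63.9
t: 8.27
position: [0.538, -0.2913, 0.2111]
tool_rot: [-0.001, 0.706, 0.708, 0.001]
wrist_force: [-0.0, 1.2, -2.6]
finger_gap: 0.0533
grip_force: 63.9
[ 0.53795907 -0.29127662  0.21106411] [-0.00685327  1.22925    -2.55453345]
collar 2980 [[0.4994, -0.199, 0.1193], [0.5326, -0.1836, 0.1234], [0.5654, -0.1619, 0.1253]] ((0.532410740852356, -0.16657117009162903), 0.03445088490843773)
neck 1647 [[0.4913, -0.207, 0.0932], [0.535, -0.1908, 0.0954], [0.5736, -0.1565, 0.0971]] ((0.5323673486709595, -0.16585183143615723), 0.04208369553089142)
base 8021 [[0.4709, -0.2278, 0.0481], [0.533, -0.1837, 0.0504], [0.5942, -0.146, 0.0521]] ((0.5326002836227417, -0.1659255176782608), 0.06469900161027908)
cuprim 4782 [[0.5106, -0.317, 0.2462], [0.5376, -0.2888, 0.2483], [0.5641, -0.265, 0.2504]] ((0.5376409888267517, -0.2905178368091583), 0.029018312692642212)
```

View pics/w3.png

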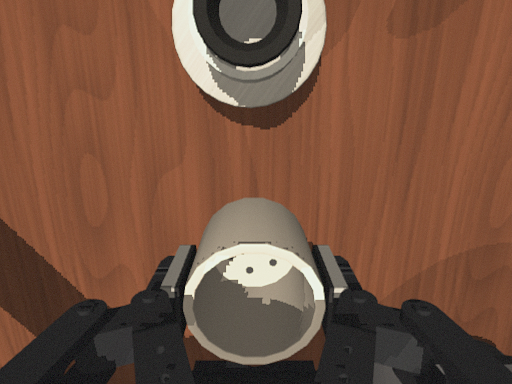

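The stand is visible with its collar ring around (247,20), and its axis is at (0.5325, -0.166) with the edge at z≈0.1245. Moving over it.

```bash

python3 -m inch '[[0.025,-0.0013,0,0,0,0],[0.055,-0.0025,0,0,0,0],[0.085,-0.004,0,0,0,0],[0.11,-0.005,0,0,0,0],[0.1253,-0.0055,0,0,0,0]]'
python3 -m inch '[[0,0,0.01,0,0,0],[0,0,0.025,0,0,0],[0,0,0.04,0,0,0],[0,0,0.05,0,0,0],[0,0,0.052,0,0,0]]'
python3 -m inch '[[0,0,0,0,0,0],[0,0,0,0,0,0],[0,0,0,0,0,0]]'
python3 - <<'E'
from h import *
w=[]
for k in range(4):
    o=robot.get_obs(); w.append(np.r_[o['position'],o['tool_rot'],o['wrist_force'],o['ft_torque']]); p,d,i=shot("top" if k<3 else "scene")
print(np.mean(w,0).round(4),np.std(w,0).round(4))
save(cv2.resize(p[145:265,90:230],None,fx=5,fy=5,interpolation=cv2.INTER_CUBIC),"c2.png")
E
```

```text
t: 8.73
position: [0.5318, -0.1633, 0.2118]
tool_rot: [-0.001, 0.705, 0.709, 0.001]
wrist_force: [0.5, 1.1, -3.0]
finger_gap: 0.0532
grip_force: 63.9
t: 9.15
position: [0.5305, -0.1684, 0.1575]
tool_rot: [-0.002, 0.707, 0.708, -0.001]
wrist_force: [0.4, -0.9, -3.1]
finger_gap: 0.0534
grip_force: 63.9
t: 9.4
position: [0.5325, -0.1693, 0.1601]
tool_rot: [0.001, 0.707, 0.707, 0.0]
wrist_force: [-0.3, 0.3, -1.3]
finger_gap: 0.0535
grip_force: 63.9
[ 5.3230e-01 -1.6930e-01  1.6010e-01  7.0000e-04  7.0710e-01  7.0720e-01
  4.0000e-04 -2.2610e-01 -2.2130e-01 -1.9736e+00 -1.3900e-02  3.2000e-03
  1.3600e-02] [1.000e-04 0.000e+00 0.000e+00 0.000e+00 0.000e+00 0.000e+00 1.000e-04
 5.581e-01 5.507e-01 5.328e-01 3.340e-02 1.950e-02 2.480e-02]
```

View pics/c2.png

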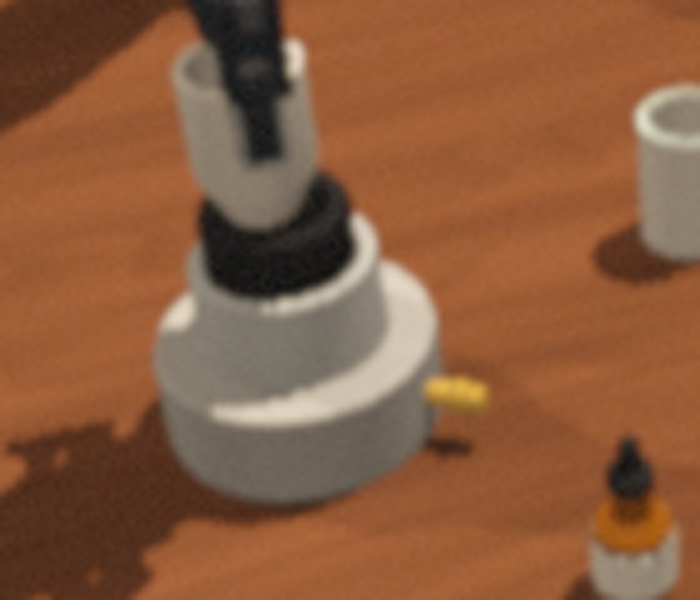

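```bash

python3 -m inch '[[0.0033,0,0,0,0,0],[0.0033,0,0.003,0,0,0],[0.0033,0,0.006,0,0,0],[0.0033,0,0.01,0,0,0],[0.0033,0,0.01,0,0,0]]'
python3 -m inch '[[0,0,0.001,0,0,0],[0,0,0.002,0,0,0],[0,0,0.003,0,0,0],[0,0,0.004,0,0,0],[0,0,0.004,0,0,0]]'
python3 -m inch '[[0,0,0.001,0,0,0],[0,0,0.002,0,0,0],[0,0,0.002,0,0,0]]'
python3 -m inch '[[0,0,0.001,0,0,0],[0,0,0.002,0,0,0],[0,0,0.002,0,0,0]]'
```

```text
t: 10.02
position: [0.5311, -0.1657, 0.1483]
tool_rot: [-0.001, 0.707, 0.707, -0.0]
wrist_force: [-0.0, 0.6, -2.8]
finger_gap: 0.0532
grip_force: 63.9
t: 10.43
position: [0.5317, -0.1658, 0.1451]
tool_rot: [-0.0, 0.707, 0.707, -0.0]
wrist_force: [0.3, 1.4, -2.8]
finger_gap: 0.0535
grip_force: 63.9
t: 10.68
position: [0.5322, -0.1658, 0.1434]
tool_rot: [0.0, 0.707, 0.707, 0.0]
wrist_force: [0.7, -0.0, -2.0]
finger_gap: 0.0533
grip_force: 63.9
t: 10.93
position: [0.5327, -0.1656, 0.1416]
tool_rot: [0.001, 0.707, 0.707, 0.001]
wrist_force: [2.8, 1.0, 0.7]
finger_gap: 0.0533
grip_force: 64.1
```

```bash

python3 -m inch '[[0,0.0006,0.0005,0,0,0],[0,0.0006,0.0005,0,0,0],[0,0.0006,0.0005,0,0,0]]'
python3 -m inch '[[0,0,0,0,0,0],[0,0,0,0,0,0],[0,0,0,0,0,0],[0,0,0,0,0,0],[0,0,0,0,0,0]]' 0.07
python3 - <<'E'
from h import *
T=robot.get_obs(); print(T['position'],T['tool_rot'],T['wrist_force'])
p,d,i=shot("wrist"); save(p,"w4.png")
W=world(d,i,d>0);P=W[(np.hypot(W[:,0]-.5325,W[:,1]+.166)<.033)&(W[:,2]>.16)&(W[:,2]<.2)]
h=np.percentile(P[:,2],90); print(h); P=P[P[:,2]>h-.006]
print(np.percentile(P,[2,50,98],0).round(4).tolist(),cv2.minEnclosingCircle(P[:,:2].astype(np.float32)))
A=np.c_[P[:,:2],np.ones(len(P))]; print("tilt",np.linalg.lstsq(A,P[:,2],rcond=None)[0])
E
```

```text
t: 11.18
position: [0.533, -0.1656, 0.1411]
tool_rot: [0.0, 0.707, 0.707, 0.001]
wrist_force: [2.9, 1.0, 0.6]
finger_gap: 0.0532
grip_force: 64.1
t: 11.6
position: [0.532, -0.166, 0.1407]
tool_rot: [-0.0, 0.707, 0.707, -0.0]
wrist_force: [0.2, 0.6, 0.0]
finger_gap: 0.07
grip_force: 0.0
[ 0.53199291 -0.16603185  0.1407041 ] [-1.97231922e-04  7.07097378e-01  7.07116100e-01 -2.83405831e-04] [0.17556261 0.563409   0.00764886]
0.1779552091640627
[[0.5075, -0.19, 0.1723], [0.5326, -0.1662, 0.1772], [0.5575, -0.1389, 0.1786]] ((0.5322577357292175, -0.16541090607643127), 0.02753804437816143)
tilt [0.00208568 0.00890883 0.17689957]
```

View pics/w4.png

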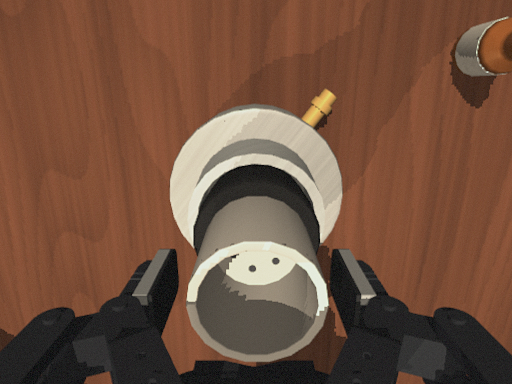

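The released cup stands upright and centred in the collar, rim around (258,300), with tilt below 0.5°. Regripping and pressing in small steps.

```bash

python3 -m inch '[[0,0.0005,-0.001,0,0,0],[0,0.0005,-0.001,0,0,0]]'
python3 -m inch '[[0,0,0,0,0,0],[0,0,0,0,0,0],[0,0,0,0,0,0],[0,0,0,0,0,0],[0,0,0,0,0,0]]' 0.045
python3 -m inch '[[0,0,0.0005,0,0,0],[0,0,0.001,0,0,0],[0,0,0.001,0,0,0]]'
```

```text
t: 11.82
position: [0.533, -0.1659, 0.142]
tool_rot: [0.0, 0.707, 0.707, 0.0]
wrist_force: [-0.5, -0.1, -0.3]
finger_gap: 0.0701
grip_force: 0.0
t: 12.23
position: [0.5331, -0.1659, 0.142]
tool_rot: [0.0, 0.707, 0.707, 0.0]
wrist_force: [0.8, 0.6, 1.5]
finger_gap: 0.0531
grip_force: 62.4
t: 12.48
position: [0.5331, -0.1659, 0.1408]
tool_rot: [0.0, 0.707, 0.707, 0.0]
wrist_force: [0.3, -0.6, 1.1]
finger_gap: 0.053
grip_force: 62.4
```

```bash

python3 -m inch '[[0,0,0.0005,0,0,0],[0,0,0.001,0,0,0],[0,0,0.0015,0,0,0],[0,0,0.0015,0,0,0]]' | grep -E "posi|wrist"
python3 -m inch '[[0,0,0.0005,0,0,0],[0,0,0.001,0,0,0],[0,0,0.0015,0,0,0],[0,0,0.0015,0,0,0]]'| grep -E "posi|wrist"
```

```text
position: [0.5331, -0.1658, 0.1393]
wrist_force: [2.1, -0.1, 1.4]
position: [0.5331, -0.1659, 0.1378]
wrist_force: [1.7, -0.5, 1.3]
```

```bash

python3 -m inch '[[0,0,0.0005,0,0,0],[0,0,0.001,0,0,0],[0,0,0.001,0,0,0]]' | grep -E "posi|wrist"
```

```text
position: [0.5331, -0.1658, 0.1368]
wrist_force: [1.5, -0.6, 1.6]
```

```bash

python3 -m inch '[[0,0,0.0005,0,0,0],[0,0,0.001,0,0,0],[0,0,0.001,0,0,0]]' | grep -E "posi|wrist"
```

```text
position: [0.5331, -0.1658, 0.1358]
wrist_force: [2.6, 0.0, 1.6]
```

```bash

python3 -m inch '[[0,0,0.0005,0,0,0],[0,0,0.001,0,0,0],[0,0,0.001,0,0,0]]' | grep -E "posi|wrist"
```

```text
position: [0.5331, -0.1658, 0.1348]
wrist_force: [1.7, -0.4, 0.9]
```

```bash
ok(){ grep -E "posi|wrist" | tee /dev/stderr | tr -d ']' | awk '/wrist/{exit !($NF<3.5)}'; }
python3 -m inch '[[0,0.0003,0.0005,0,0,0],[0,0.0003,0.001,0,0,0],[0,0.0003,0.001,0,0,0]]' |ok &&
python3 -m inch '[[0,0,0.0005,0,0,0],[0,0,0.001,0,0,0],[0,0,0.001,0,0,0]]' |ok &&
python3 -m inch '[[0,0,0.0005,0,0,0],[0,0,0.001,0,0,0],[0,0,0.001,0,0,0]]' |ok &&
python3 -m inch '[[0,0,0.0005,0,0,0],[0,0,0.001,0,0,0],[0,0,0.001,0,0,0]]' |ok &&
python3 -m inch '[[0,0,0.0005,0,0,0],[0,0,0.001,0,0,0],[0,0,0.001,0,0,0]]' |ok
```

```text
position: [0.5331, -0.1658, 0.1297]
wrist_force: [1.1, 0.1, 1.0]
```

```bash
ok(){ grep -E "posi|wrist" | tee -a pics/log | tr -d ']' | awk '{print} /wrist/{exit !($NF<3.5)}'; }
python3 -m inch '[[0,0,0.0005,0,0,0],[0,0,0.001,0,0,0],[0,0,0.001,0,0,0]]' |ok &&
python3 -m inch '[[0,0,0.0005,0,0,0],[0,0,0.001,0,0,0],[0,0,0.001,0,0,0]]' |ok &&
python3 -m inch '[[0,0,0.0005,0,0,0],[0,0,0.001,0,0,0],[0,0,0.001,0,0,0]]' |ok &&
python3 -m inch '[[0,0,0.0005,0,0,0],[0,0,0.001,0,0,0],[0,0,0.001,0,0,0]]' |ok
```

```text
position: [0.5331, -0.1659, 0.1287
wrist_force: [1.8, 0.3, 2.2
position: [0.5331, -0.1659, 0.1277
wrist_force: [1.0, -0.2, 2.1
position: [0.5331, -0.1659, 0.1267
wrist_force: [1.8, 0.2, 1.3
position: [0.5331, -0.1659, 0.1258
wrist_force: [1.6, -0.6, 2.9
```

```bash
python3 -m inch '[[0,0,0.0003,0,0,0],[0,0,0.0005,0,0,0],[0,0,0.0005,0,0,0]]'|grep -E "posi|wrist"
```

```text
position: [0.5331, -0.1659, 0.1255]
wrist_force: [0.9, 1.2, 4.6]
```

```bash
python3 -m inch '[[0,0,0.0003,0,0,0],[0,0,0.0006,0,0,0],[0,0,0.0006,0,0,0],[0,0,0.0006,0,0,0]]'|grep -E "posi|wrist"
```

```text
position: [0.5332, -0.1659, 0.1252]
wrist_force: [0.0, 0.0, 7.1]
```

```bash
python3 -m inch '[[0,0,0.0004,0,0,0],[0,0,0.0007,0,0,0],[0,0,0.0007,0,0,0],[0,0,0.0007,0,0,0]]'|grep -E "posi|wrist"; python3 -m inch '[[0,0,0,0,0,0]]'|grep -E "posi|wrist"; python3 -m inch '[[0,0,0,0,0,0]]'|grep -E "posi|wrist"
```

```text
position: [0.5332, -0.1659, 0.1248]
wrist_force: [-1.2, 0.1, 9.1]
position: [0.5332, -0.1659, 0.1249]
wrist_force: [-1.7, -0.1, 10.5]
position: [0.5332, -0.1659, 0.1249]
wrist_force: [-2.2, -0.2, 9.8]
```

```bash
for k in a; do
python3 -m inch '[[0,0,0.0003,0,0,0],[0,0,0.0003,0,0,0],[0,0,0.0003,0,0,0],[0,0,0.0003,0,0,0],[0,0,0.0003,0,0,0]]'|grep -E "wrist"
python3 -m inch '[[0,0,0,0,0,0],[0,0,0,0,0,0],[0,0,0,0,0,0],[0,0,0,0,0,0],[0,0,0,0,0,0]]'|grep -E "wrist"
python3 -m inch '[[0,0,0,0,0,0],[0,0,0,0,0,0],[0,0,0,0,0,0]]'|grep -E "wrist"; done
```

```text
wrist_force: [-0.9, -0.5, 10.8]
wrist_force: [-0.6, 0.5, 11.4]
wrist_force: [-0.9, 0.4, 11.3]
```

```bash

python3 -m inch '[[0,0,-0.0005,0,0,0],[0,0,-0.001,0,0,0],[0,0,-0.0015,0,0,0],[0,0,-0.0015,0,0,0]]'|grep -E "posi|wrist"
python3 -m inch '[[0,0,0,0,0,0],[0,0,0,0,0,0],[0,0,0,0,0,0],[0,0,0,0,0,0],[0,0,0,0,0,0]]' 0.0854
python3 -m inch '[[0,0,-0.01,0,0,0],[0,0,-0.025,0,0,0],[0,0,-0.045,0,0,0],[0,0,-0.07,0,0,0],[0,0,-0.1,0,0,0]]'|grep -E "posi|wrist"
python3 -m inch '[[0,0,-0.02,0,0,0],[-0.01,0,-0.03,0,0,0],[-0.04,0,-0.03,0,0,0],[-0.07,0,-0.03,0,0,0],[-0.09,0,-0.03,0,0,0]]'|grep -E "posi|wrist"
python3 -m inch '[[0,0,0,0,0,0],[0,0,0,0,0,0],[0,0,0,0,0,0]]'|grep -E "posi|wrist"
python3 - <<'E'
from h import *
p,d,i=shot("wrist"); save(p,"w5.png")
W=world(d,i,d>0)
P=W[(np.hypot(W[:,0]-.5325,W[:,1]+.166)<.035)&(W[:,2]>.14)]; h=np.percentile(P[:,2],90);P=P[P[:,2]>h-.005]
print(h,cv2.minEnclosingCircle(P[:,:2].astype(np.float32)),np.linalg.lstsq(np.c_[P[:,:2],np.ones(len(P))],P[:,2],rcond=None)[0])
E
```

```text
position: [0.5332, -0.1659, 0.1255]
wrist_force: [-0.4, -0.6, 4.7]
t: 19.07
position: [0.5327, -0.1658, 0.1249]
tool_rot: [-0.0, 0.707, 0.707, -0.0]
wrist_force: [0.7, -0.1, 0.4]
finger_gap: 0.0852
grip_force: 0.0
position: [0.5322, -0.1656, 0.2259]
wrist_force: [0.3, -1.6, -0.6]
position: [0.5328, -0.2591, 0.2564]
wrist_force: [0.4, -1.0, 0.0]
position: [0.5333, -0.2547, 0.2556]
wrist_force: [0.2, -0.1, 0.1]
0.16217226105711344 ((0.5323681831359863, -0.16543759405612946), 0.026995230466127396) [ 0.00277024 -0.00341757  0.15915297]
```

View pics/w5.png

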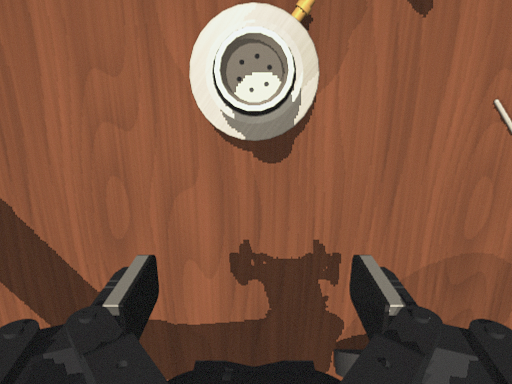

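The cup sits at (255,70), square (tilt below 0.3°) and concentric with the stand, its rim at z≈0.162. The gripper is clear.

```bash
python3 -c "
from bench import robot
print(robot.finish_job())"
```

```text
the job is handed in; nothing more can be done
None
```

The tapered filter cup is nested square and centred in the collar; I pressed it to the stop at about 11–13 N (wrist-force estimate) for about 1.4 s, let go and handed in the job, with no verdict returned.

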